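Set out the cuttlebone growth series on its display board

TASK

Set out the cuttlefish growth series for the biology class: stand the four cuttlebone jars upright on the board's four felt pads, one jar centred on each pad, in order of size, with the smallest next to the dish of eggs and the largest next to the adult model. Set the jars down gently, never dropping or tipping one, and leave the eggs, the model, the beaker, the phone and the scissors where they are.

Things in the scene. Friction and masses are not known exactly. Their poses are not given: they have to be found in the camera images.
- jar_a: the smallest of four clear plastic specimen jars, each a round upright jar with a ribbed black screw lid and a white cuttlebone standing inside; this one 60 mm tall over all, lid 36 mm in diameter and 16 mm high at the top, clear body 33 mm in diameter; 50 g, give or take a third; loose, stands on the bench at the start. Origin: centre of its underside, z up the jar.
- jar_b: the second smallest of four clear plastic specimen jars, each a round upright jar with a ribbed black screw lid and a white cuttlebone standing inside; this one 80 mm tall over all, lid 43 mm in diameter and 16 mm high at the top, clear body 40 mm in diameter; 80 g, give or take a third; loose, stands on the bench at the start. Origin: centre of its underside, z up the jar.
- jar_c: the second largest of four clear plastic specimen jars, each a round upright jar with a ribbed black screw lid and a white cuttlebone standing inside; this one 100 mm tall over all, lid 50 mm in diameter and 16 mm high at the top, clear body 47 mm in diameter; 120 g, give or take a third; loose, stands on the bench at the start. Origin: centre of its underside, z up the jar.
- jar_d: the largest of four clear plastic specimen jars, each a round upright jar with a ribbed black screw lid and a white cuttlebone standing inside; this one 120 mm tall over all, lid 57 mm in diameter and 16 mm high at the top, clear body 54 mm in diameter; 160 g, give or take a third; loose, stands on the bench at the start. Origin: centre of its underside, z up the jar.
- board: fixed wooden display board, 110 (x) by 460 (y) by 16 mm, flat on the bench, place and yaw vary. Four green felt pads, 66 mm across, centres at x = 0, y = -117, -39, 39, 117 mm in its frame, tops 18 mm above its underside. Origin: centre of its underside; x away from the robot. Eggs on one end, model on the other (varies). Jars on pads stand 25 to 40 mm apart; before and behind them is free.
- eggs: an open clear round dish, 55 mm in diameter and 14 mm high, with a paper floor and eleven small black cuttlefish eggs; loose, on one end of the board. Origin: centre of its underside.
- model: a brown striped model of an adult cuttlefish, 145 mm long and 80 mm high with its stand, on a rod over a black base plate of 85 by 55 mm; loose, on the other end of the board. Origin: centre of the base plate's underside.
- beaker: an empty glass beaker, 70 mm tall and 52 mm wide at the rim, standing on the bench among the jars; a bystander. Origin: centre of its underside.
- phone: a mobile phone in a spotted brown case, 150 by 74 by 12 mm, lying flat; a bystander. Origin: centre of its underside.
- scissors: scissors with blue handles, about 160 mm long and 10 mm thick, lying flat; a bystander. Origin: on the underside, near the pivot.

How it is judged (in metres and radians):
At the end, for the whole second after the job is handed in: Counted from the egg dish's end the jars stand smallest to largest, one to a pad: upright (within 0.1 rad), released, at rest, underside on the pad, centre within 12 mm of the pad's centre along and across the board (((y of eggs in the frame of board above 0.1 m and y of jar_a in the frame of board between 0.105 and 0.129 m and y of jar_b in the frame of board between 0.027 and 0.051 m and y of jar_c in the frame of board between -0.051 and -0.027 m and y of jar_d in the frame of board between -0.129 and -0.105 m) or (y of eggs in the frame of board below -0.1 m and y of jar_a in the frame of board between -0.129 and -0.105 m and y of jar_b in the frame of board between -0.051 and -0.027 m and y of jar_c in the frame of board between 0.027 and 0.051 m and y of jar_d in the frame of board between 0.105 and 0.129 m)) and x of jar_a in the frame of board between -0.012 and 0.012 m and z of jar_a in the frame of board between 0.014 and 0.023 m and angle between each of jar_a, jar_b, jar_c, jar_d's own z axis and vertical below 0.1 rad and linear speed of each of jar_a, jar_b, jar_c, jar_d below 0.02 m/s and x of jar_b in the frame of board between -0.012 and 0.012 m and z of jar_b in the frame of board between 0.014 and 0.023 m and x of jar_c in the frame of board between -0.012 and 0.012 m and z of jar_c in the frame of board between 0.014 and 0.023 m and x of jar_d in the frame of board between -0.012 and 0.012 m and z of jar_d in the frame of board between 0.014 and 0.023 m); the robot touches nothing.
It fails at once if the eggs, model, beaker, phone or scissors moved more than 20 mm from where they were (distance of any of eggs, model, beaker, phone, scissors from where it was at the start of the episode above 0.02 m).
It fails at once if a jar is tipped over (angle between any of jar_a, jar_b, jar_c, jar_d's own z axis and vertical above 0.7 rad).
It fails at once if a jar is dropped or knocked flying (faster than 0.6 m/s while not in the fingers: a free fall of about 2 cm) ((linear speed of jar_a above 0.6 m/s and contact force between the fingers and jar_a below 0.05 N) or (linear speed of jar_b above 0.6 m/s and contact force between the fingers and jar_b below 0.05 N) or (linear speed of jar_c above 0.6 m/s and contact force between the fingers and jar_c below 0.05 N) or (linear speed of jar_d above 0.6 m/s and contact force between the fingers and jar_d below 0.05 N)).
It also fails if it takes over 109 s, if anything falls off the work surface, if the arm or the gripper's body presses on something with over 40 N, if the wrist force passes 120 N, or if a joint passes its speed limit or range.

ROBOT

A 6-joint arm with a two-finger parallel gripper is mounted at the origin on the work surface. World frame = base frame: x ahead of the robot, y to its left, z up, the work surface at z = 0. Lengths are in mm, angles in rad, forces in N, time in s.
With the tool pointing down it reaches from about 375 to 975 mm from the base axis. Payload 3.8 kg.
Tool frame: the origin (TCP) lies between the finger pads; the fingertips stand 17 mm ahead of it and the grasp point (between the pads) lies 2 mm behind it; z points along the fingers, y is the line along which they close (so a half turn about z gives the same grasp; the last joint's range is limited). The gripper opens to 88 mm and grips with 3 to 60 N. Pads are 18 mm wide; open, the fingers measure 123 mm over their backs; the gripper's body (75 mm by 187 mm) begins 45 mm behind the grasp point.
Start: joints at [-1.365, 0.264, 1.604, -0, 1.274, -0.037], TCP at [162.279, -655.197, 230.806] pointing down, gripper open.
Joint ranges: [-2.63, 2.63], [-0.94, 2.18], [0.31, 2.57], [-1.31, 4.45], [0, 2.66], [-2.55, 2.55]. Speed limits (rad/s): [2.57, 2.57, 3.14, 3.14, 3.14, 3.14].

INTERFACE

Orientations are given as [roll, pitch, yaw] about the fixed x, y, z axes, in that order (R = Rz(yaw) Ry(pitch) Rx(roll)).
In Python, from cell import arm gives the robot as it stands. The module is installed in compiled form; this text tells all that it offers.
- The arm moves only by the tool arm_command, never from a script. Its argument "moves" is a list of rows, each a list of 2 entries, a list of its own where there are three numbers: the shift along the tool's x, y, z in m, then the turn about the tool's z in degrees. In form: [[[dx, dy, dz], twist], ...]. A call has 1 to 5 rows; each row is the pose to reach, as a shift and turn from the pose commanded when the call began, along the tool's axes at that moment; what a row does not reach only later rows make up. A row lasts 1/12 s, in which the tool goes at most 41.7 mm and 7.16 degrees, less where a joint would pass 70% of its speed; a pose out of reach is approached as far as the arm can. A call with a gripper value outside its range is refused whole. "jaw" is the finger opening in m, from 0 to 0.0881, set as the call begins (left out, the last holds). The fingers move at their own pace and stop on an object; the grip force is fixed at half the most. Time passes only in rows, so rows that repeat a pose let the fingers close. It gives the time, the measured TCP pose, the force, the opening and the grip force at its end, in the units of the state.
- arm.state(): the state, without advancing time (a new reading comes with each control period).
- arm.camera(name): name is "scene" or "top" or "wrist"; returns the picture (480x640x3 uint8, red, green, blue); there is no depth.
- arm.camera_model(name): a dict with "fx", "fy", "cx", "cy" (pixels), "cam_to_world" (4x4, takes a point from camera to world coordinates); the wrist camera has in their place "hand_eye" (4x4, takes a point from camera to tool coordinates, whose origin is the TCP and whose axes are the flange's). Camera axes: x right, y up, looking along -z (the intrinsics and any distortion apply to the point x, -y, -z); pixel columns grow to the right and rows downward; lengths in mm; the calibration is good to about 2 mm. A picture is of the moment at which its call begins: read the wrist's pose just before it. camera_model takes no time and is no camera call.
- arm.finish_job(): hands the job in; it is judged then, once.
The state is a dict: "t": time; "qpos": joint angles; "qd": joint speeds; "effort": joint torques, N m; "tool_pos": TCP position; "orientation": TCP orientation; "ft_force": force on the tool from outside, world axes, zero at the start; "wrist_torque": the same for the moment, N m; "grip_width": finger opening in mm; "grasp_force": force on a finger pad.
Only numpy, scipy, OpenCV 4.12 (cv2) and the standard library are available. Lean on these libraries where they do the work, as an engineer would, in place of code of your own. Each camera call takes 0.05 s, during which the arm holds its last target. There are 200 camera calls.

## Working session

There is one attempt and no reset: what is moved stays moved. The work goes in short steps, Python scripts to look and compute and a tool call to move; the robot and the scene stay as the last step left them, time stands still between calls to the robot, and variables do not carry over. Pictures are saved under pics/ and viewed, at most 14 in all, crops included, and the job is handed in when it is done.

Besides the shell and the picture viewer there is one more tool, called after "Call:" as name(argument=value, ...) on one line, values as JSON. arm_command: Moves the arm, as the interface text tells. Its arguments: {"type":"object","properties":{"moves":{"type":"array"},"jaw":{"type":"number"}},"required":["moves"]}

```bash
mkdir -p pics; python3 - <<'E'
from cell import arm
import cv2,numpy as np
np.set_printoptions(suppress=True,precision=3)
for n in("top","scene"):
    cv2.imwrite(f"pics/{n}0.png",arm.camera(n)[:,:,::-1]); print(n,arm.camera_model(n))
print(arm.camera_model("wrist")); print(arm.state())
E
```

```text
top {'fx': 480.9986121660489, 'fy': 480.9986121660489, 'cx': 317.3792936058093, 'cy': 227.88638689472347, 'cam_to_world': array([[   0.015,    0.998,   -0.066,  401.823],
       [  -1.   ,    0.014,   -0.008,  -76.702],
       [  -0.007,    0.066,    0.998, 1379.013],
       [   0.   ,    0.   ,    0.   ,    1.   ]])}
scene {'fx': 608.8408577051292, 'fy': 608.8408577051292, 'cx': 319.5376442743977, 'cy': 240.72714661688644, 'cam_to_world': array([[   0.101,   -0.788,    0.608, 1301.665],
       [   0.995,    0.075,   -0.068, -144.344],
       [   0.008,    0.612,    0.791, 1080.752],
       [   0.   ,    0.   ,    0.   ,    1.   ]])}
{'fx': 393.47018802051633, 'fy': 393.47018802051633, 'cx': 319.42364763259536, 'cy': 241.0469735885845, 'hand_eye': array([[  -0.001,    0.96 ,    0.281,   70.544],
       [   1.   ,    0.001,    0.001,   -0.19 ],
       [   0.001,    0.281,   -0.96 , -154.288],
       [   0.   ,    0.   ,    0.   ,    1.   ]])}
{'t': 0.1, 'qpos': array([-1.365,  0.265,  1.605,  0.   ,  1.274, -0.037]), 'qd': array([ 0.001, -0.001, -0.005, -0.   ,  0.   ,  0.   ]), 'effort': array([  0.   , -50.362, -35.807,   0.073,   0.023,  -0.   ]), 'tool_pos': array([ 162.149, -654.55 ,  229.633]), 'orientation': array([-3.14 , -0.   ,  0.243]), 'ft_force': array([-0.887, -0.381,  0.088]), 'wrist_torque': array([ 0.015, -0.   ,  0.029]), 'grasp_force': 0.0, 'grip_width': 87.89758393520526}
```

View pics/top0.png

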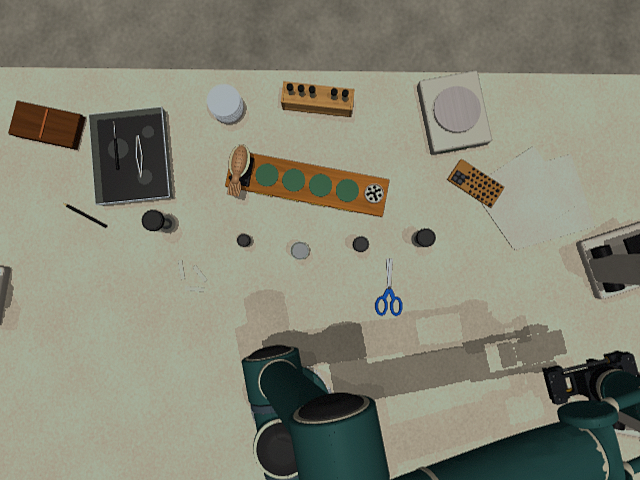

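View pics/scene0.png

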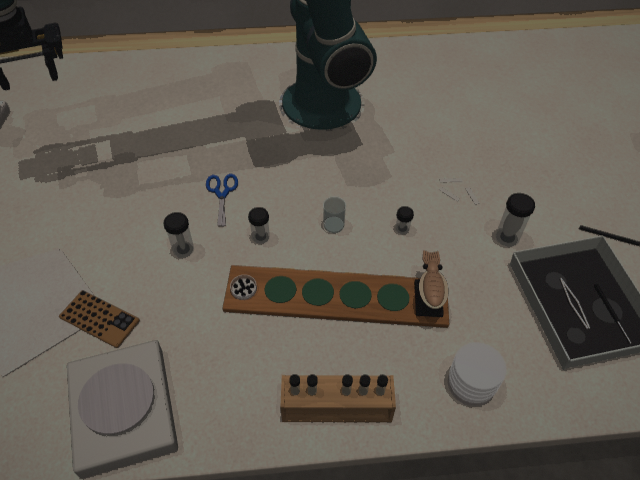

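The board runs along row ≈ 185: model at the left end (239,170), pads at (267,175), (293,181), (320,186) and (347,190), eggs at the right end (374,193). In the top view jar_d is at (153,220), jar_a (244,240), beaker (300,250), jar_b (361,243), jar_c (424,237). I'll measure these now.

```bash
cat > h.py <<'E'
import numpy as np,cv2
from cell import arm
np.set_printoptions(suppress=True,precision=1)
def cast(name,px,z):
    """pixel -> world point on plane z (fixed cameras; wrist uses the current pose)"""
    m=arm.camera_model(name)
    T=m["cam_to_world"] if "cam_to_world" in m else tool()@m["hand_eye"]
    d=T[:3,:3]@[(px[0]-m["cx"])/m["fx"],-(px[1]-m["cy"])/m["fy"],-1]
    return T[:3,3]+d*(z-T[2,3])/d[2]
def tool():
    from scipy.spatial.transform import Rotation as R
    s=arm.state();T=np.eye(4);T[:3,:3]=R.from_euler("xyz",s["orientation"]).as_matrix();T[:3,3]=s["tool_pos"];return T
def go(x,y,z,yaw=None):
    """shift in tool axes (m) and twist (deg) from the current pose"""
    T=tool();d=T[:3,:3].T@(np.array([x,y,z])-T[:3,3])/1000
    tw=0 if yaw is None else -np.degrees(yaw-arm.state()["orientation"][2])
    return np.round(d,4).tolist(),round(tw,2)
def blobs(mask,amin):
    n,_,st,c=cv2.connectedComponentsWithStats(mask.astype(np.uint8))
    return [(c[i],st[i]) for i in range(1,n) if st[i][4]>=amin]
E
python3 - <<'E'
from h import *
im=cv2.imread("pics/top0.png");hsv=cv2.cvtColor(im,cv2.COLOR_BGR2HSV)
g=(hsv[:,:,0]>40)&(hsv[:,:,0]<95)&(hsv[:,:,1]>70);g[215:]=0;g[:160]=0
P=[]
for c,s in blobs(g,150): p=cast("top",c,18);P.append(p);print("pad",c,s[2:],p)
P=np.array(P);P=P[P[:,1].argsort()];v=P[-1]-P[0];print("len",np.linalg.norm(v),"yaw",np.arctan2(-v[0],v[1]),"spacing",np.linalg.norm(np.diff(P,axis=0),axis=1))
dk=im.max(2)<75
R=dict(a=(244,240,60,36),b=(361,243,80,43),c=(424,237,100,50),d=(153,220,120,57))
for k,(u,v,h,D) in R.items():
    m=np.zeros_like(dk);m[v-20:v+20,u-20:u+20]=dk[v-20:v+20,u-20:u+20]
    for c,s in blobs(m,60):
        p=cast("top",c,h-5);print(k,c,s,p,"range",np.hypot(*p[:2]))
m=arm.camera_model("top")
im2=cv2.imread("pics/scene0.png");dk2=im2.max(2)<60
for k,(u,v,h) in dict(a=(404,214,60),b=(259,216,80),c=(176,221,100),d=(519,205,120)).items():
    mm=np.zeros_like(dk2);mm[v-17:v+17,u-17:u+17]=dk2[v-17:v+17,u-17:u+17]
    for c,s in blobs(mm,80): print("scene",k,c,s,cast("scene",c,h-6))
g2=cv2.cvtColor(im2,cv2.COLOR_BGR2HSV);g2=(g2[:,:,0]>40)&(g2[:,:,0]<95)&(g2[:,:,1]>70);g2[:270]=0;g2[320:]=0
for c,s in blobs(g2,200): print("scene pad",cast("scene",c,18))
E
```

```text
pad [266.4 174.6] [ 22  22 391] [642.   82.2  18. ]
pad [293.1 179.7] [ 23  22 398] [628.3   5.4  18. ]
pad [320.  184.8] [ 23  23 403] [614.6 -71.5  18. ]
pad [346.7 190.1] [ 23  23 397] [ 600.5 -147.9   18. ]
len 233.86053290254495 yaw -0.17819276917533775 spacing [77.7 78.1 78.1]
a [243.6 240.2] [237 234  14  13 144] [452.1 136.7  55. ] range 472.2761007841294
b [360.3 243.9] [353 237  16  15 194] [ 446.  -183.2   75. ] range 482.1365912944599
c [423.6 237.8] [412 229  24  18 336] [ 463.9 -350.3   95. ] range 581.2879204472553
d [156.1 220.9] [142 210  31  22 501] [497.3 359.7 115. ] range 613.7323400206004
scene a [404.6 214.4] [397 207  17  17 223] [457.3 137.8  54. ]
scene b [258.2 216.7] [248 208  21  19 316] [ 450.4 -183.3   74. ]
scene c [175.8 223.6] [164 213  25  25 448] [ 470.  -354.3   94. ]
scene d [519.8 205.5] [505 193  30  29 574] [505.3 368.  114. ]
scene pad [ 603.6 -147.9   18. ]
scene pad [617.8 -71.2  18. ]
scene pad [631.5   5.5  18. ]
scene pad [645.3  82.3  18. ]
```

Pad spacing comes out at 78 mm, as specified, and both views agree to a few mm. Heading to jar_c first.

Call:
arm_command(moves=[[[0.033,-0.02,0.004],-7],[[0.066,-0.04,0.008],-14],[[0.099,-0.06,0.012],-21],[[0.132,-0.08,0.016],-28],[[0.165,-0.1,0.02],-35]], jaw=0.088)

```text
t: 0.52
tool_pos: [299.1, -516.8, 210.0]
orientation: [-3.141, -0.0, 0.859]
ft_force: [-0.8, -1.0, 0.1]
grip_width: 87.9
grasp_force: 0.0
```

```bash
python3 -c "
from h import *;print(go(467,-352,190,1.393),arm.state()['tool_pos'],arm.state()['orientation'])"
```

```text
([0.2345, 0.0195, 0.0201], np.float64(-30.6)) [ 299.1 -516.8  210. ] [-3.1 -0.   0.9]
```

Call:
arm_command(moves=[[[0.038,0.003,0.004],-6.2],[[0.076,0.006,0.008],-12.4],[[0.114,0.01,0.012],-18.6],[[0.152,0.013,0.016],-24.8],[[0.19,0.016,0.02],-30.6]])

```text
t: 0.93
tool_pos: [436.2, -384.0, 190.3]
orientation: [-3.141, -0.0, 1.393]
ft_force: [0.9, -1.0, -0.1]
grip_width: 87.9
grasp_force: 0.0
```

```bash
python3 -c "
from h import *;print(go(467,-352,190,1.393),arm.state()['tool_pos'],arm.state()['orientation'])"
```

```text
([0.037, 0.0247, 0.0003], np.float64(-0.0)) [ 436.2 -384.   190.3] [-3.1 -0.   1.4]
```

Call:
arm_command(moves=[[[0.02,0.013,0],0],[[0.037,0.025,0],0],[[0.037,0.025,0],0],[[0.037,0.025,0],0]])

```text
t: 1.27
tool_pos: [467.0, -353.0, 190.3]
orientation: [-3.141, -0.0, 1.39]
ft_force: [0.2, -0.1, -0.1]
grip_width: 88.0
grasp_force: 0.0
```

```bash
python3 -c "
from h import *;print(arm.state()['tool_pos'],arm.state()['orientation']);cv2.imwrite('pics/w_c.png',arm.camera('wrist')[:,:,::-1])"
```

```text
[ 467.  -353.   190.3] [-3.1 -0.   1.4]
```

View pics/w_c.png

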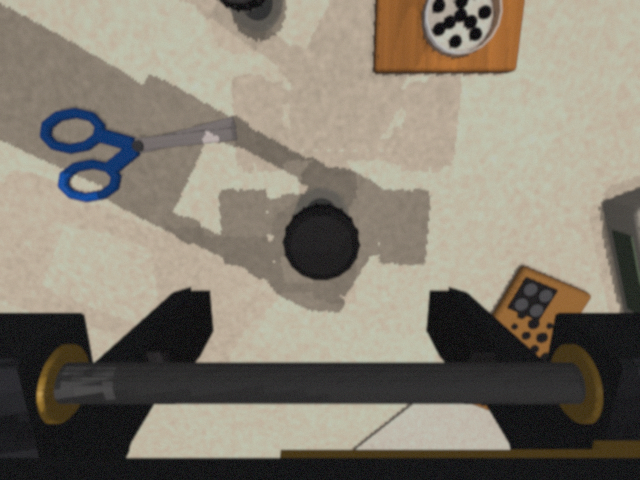

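Wrist view: the jar_c lid is a dark disk at about (321,242), 75 px wide, nearly midway between the fingers. The scissors and eggs are well clear.

```bash
cat >> h.py <<'E'
def lid(f,h,D,near=(320,240)):
    """lid centre in world from a wrist picture: dark round blob nearest to `near`, rim taken at mid-lid height h-8"""
    im=cv2.imread(f); m=im.max(2)<60; m[285:]=0
    c,s=min(blobs(m,500),key=lambda b:np.hypot(*(b[0]-near)))
    p=cast("wrist",c,h-2); k=arm.camera_model("wrist")
    dep=np.linalg.norm(p-(tool()@k["hand_eye"])[:3,3]); print("lid px",c,s,"diam mm",s[2]*dep/k["fx"],"want",D,"pos",p); return p
E
python3 -c "
from h import *
p=lid('pics/w_c.png',100,50);print(go(p[0],p[1],94))"
```

```text
lid px [321.  240.7] [ 283  199   76   81 4511] diam mm 49.61993004534814 want 50 pos [ 465.4 -353.6   98. ]
([-0.0, -0.0009, 0.0964], 0)
```

Call:
arm_command(moves=[[[0,-0.001,0.03],0],[[0,-0.001,0.06],0],[[0,-0.001,0.085],0],[[0,-0.001,0.1],0],[[0,-0.001,0.1],0]])

```text
t: 1.73
tool_pos: [461.7, -352.7, 86.3]
orientation: [-3.134, -0.004, 1.386]
ft_force: [-0.5, 0.6, -0.6]
grip_width: 88.1
grasp_force: 0.0
```

Call:
arm_command(moves=[[[0,0,0],0],[[0,0,0],0],[[0,0,0],0],[[0,0,0],0],[[0,0,0],0]], jaw=0.03)

```text
t: 2.15
tool_pos: [466.4, -354.5, 92.3]
orientation: [3.139, 0.001, 1.388]
ft_force: [0.6, 0.6, -0.3]
grip_width: 56.9
grasp_force: 0.0
```

Call:
arm_command(moves=[[[0,0,0],0],[[0,0,0],0],[[0,0,0],0]])

```text
t: 2.4
tool_pos: [467.2, -354.7, 92.7]
orientation: [3.138, 0.002, 1.388]
ft_force: [2.4, 0.4, 7.1]
grip_width: 36.9
grasp_force: 3.8
```

```bash
python3 -c "
from h import *;s=arm.state();print(s['tool_pos'],s['orientation'],s['grip_width'],s['grasp_force'])"
```

```text
[ 467.2 -354.7   92.7] [3.1 0.  1.4] 36.86182023829541 3.845314499722008
```

```bash
python3 -c "
from h import *;cv2.imwrite('pics/w_c2.png',arm.camera('wrist')[:,:,::-1]);s=arm.state();print(s['tool_pos'],s['grip_width'],s['grasp_force'],s['ft_force'])
i=arm.camera('scene')[:,:,::-1];cv2.imwrite('pics/s_c2.png',cv2.resize(i[100:340,60:380],None,fx=2.5,fy=2.5))"
```

```text
[ 467.6 -355.    93. ] 32.79403015329727 4.3084774012095295 [1.9 0.1 7.3]
```

View pics/w_c2.png

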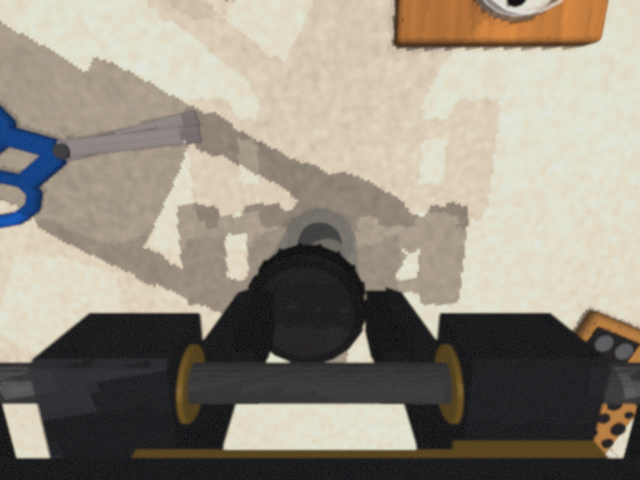

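View pics/s_c2.png

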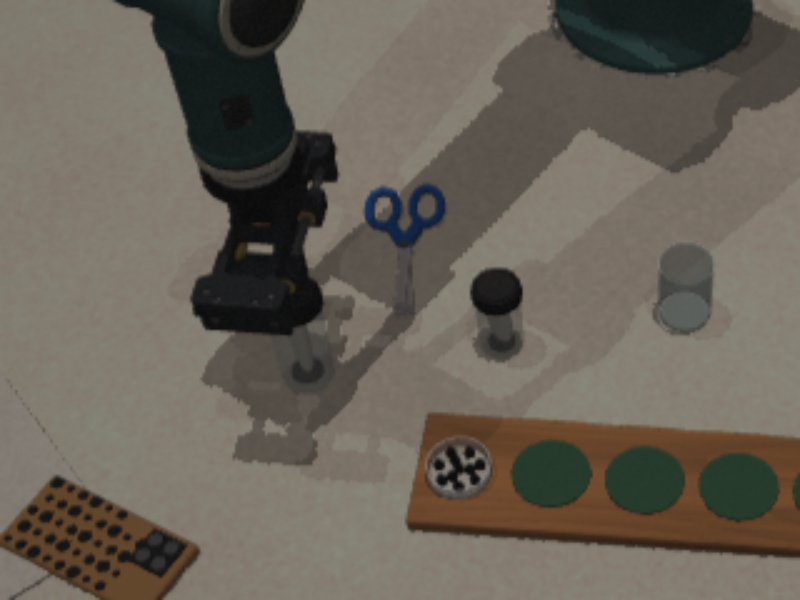

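The lid is at (308,303), about 115 px wide, and the jar is still standing. But the reported opening of 33 mm is below the 50 mm lid, so I need to see where the lid sits relative to the pads.

```bash
python3 -c "
from h import *
T=tool();inv=np.linalg.inv(T)
for q,z in(((308,303),99),((322,235),4)):
    p=cast('wrist',q,z);print(p,'tool',inv@[*p,1])
s=arm.state();print(s)
H=arm.camera_model('wrist');C=np.linalg.inv(H['hand_eye'])
for y in(-25,25,-16,16):
  for z in (-2,17):
    c=C@[0,y,z,1];print(y,z,H['cx']+H['fx']*c[0]/-c[2],H['cy']-H['fy']*c[1]/-c[2])"
```

```text
[ 461.8 -352.2   99. ] tool [ 1.8 -6.5 -5.8  1. ]
[ 469.  -350.7    4. ] tool [ 4.8 -0.2 89.2  1. ]
{'t': 2.5, 'qpos': array([-0.7,  0.2,  1.9,  0. ,  1. , -0.5]), 'qd': array([-0., -0., -0., -0.,  0., -0.]), 'effort': array([ -0.5, -38.8, -26.7,  -0.2,   0.6,   0. ]), 'tool_pos': array([ 467.9, -355.2,   93.2]), 'orientation': array([3.1, 0. , 1.4]), 'ft_force': array([ 1.9, -0.5,  6.7]), 'wrist_torque': array([-0. , -0.3, -0. ]), 'grasp_force': 3.507721245987341, 'grip_width': 30.93300164276466}
-25 -2 264.50912513264586 303.09725495381434
-25 17 269.9782227207626 285.63073052218374
25 -2 382.8398215581918 303.01988879691237
25 17 376.6096175916904 285.55487192478
-16 -2 285.8018360722844 303.0833335009269
-16 17 289.1663401696698 285.61707991132704
16 -2 361.53348008262395 303.0338191616225
16 17 357.410431641614 285.56853040987465
```

```bash
python3 -c "
from h import *
s=arm.state();print(s['tool_pos'],s['grip_width'],s['grasp_force'],s['ft_force'])
a=arm.camera('wrist')[:,:,::-1];b=arm.camera('scene')[:,:,::-1]
A=cv2.resize(a[180:420,180:460],(560,480));B=cv2.resize(b[180:280,130:220],(400,444))
M=np.zeros((480,960,3),np.uint8);M[:,:560]=A;M[:444,560:]=B;cv2.imwrite('pics/m1.png',cv2.resize(M,(800,400)))
t=arm.camera('top')[:,:,::-1]
s=arm.state();print(s['tool_pos'],s['grip_width'],s['grasp_force'],s['ft_force'])"
```

```text
[ 467.9 -355.2   93.2] 30.93300164276466 3.507721245987341 [ 1.9 -0.5  6.7]
[ 468.  -355.1   93.3] 29.96330557625659 3.6699116259114817 [ 1.7 -0.5  7.5]
```

View pics/m1.png

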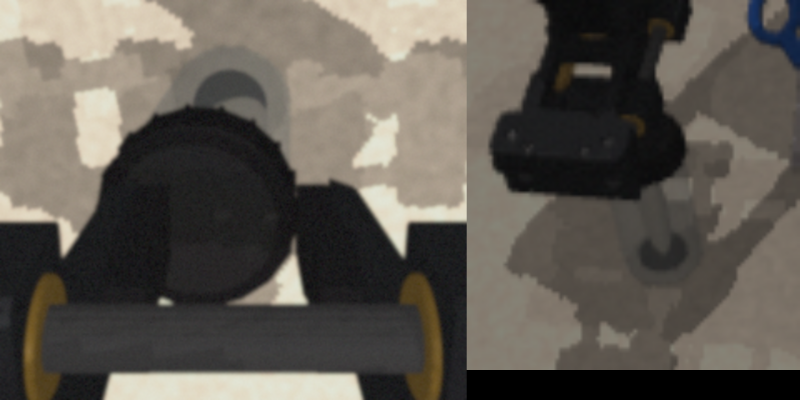

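The left fingertip overlaps the top of the lid and the right one pushes it, so this isn't a grasp and the jar leans slightly. I'll reverse it gently by opening.

Call:
arm_command(moves=[[[0,0,0],0],[[0,0,0],0],[[0,0,0],0],[[0,0,0],0],[[0,0,0],0]], jaw=0.088)

```text
t: 3.07
tool_pos: [466.8, -354.6, 92.7]
orientation: [3.139, 0.002, 1.388]
ft_force: [-0.8, 0.8, 5.4]
grip_width: 61.1
grasp_force: 2.6
```

```bash
python3 -c "
from h import *
s=arm.state();print(s['tool_pos'],s['orientation'],s['grip_width'],s['grasp_force'],s['ft_force'],s['t'])
a=arm.camera('wrist')[:,:,::-1];b=arm.camera('scene')[:,:,::-1]
A=cv2.resize(a[180:420,180:460],(560,480));B=cv2.resize(b[180:280,130:220],(400,444))
M=np.zeros((480,960,3),np.uint8);M[:,:560]=A;M[:444,560:]=B;cv2.imwrite('pics/m2.png',cv2.resize(M,(800,400)))"
```

```text
[ 466.8 -354.6   92.7] [3.1 0.  1.4] 61.08495940299618 2.593885939568281 [-0.8  0.8  5.4] 3.0667
```

View pics/m2.png

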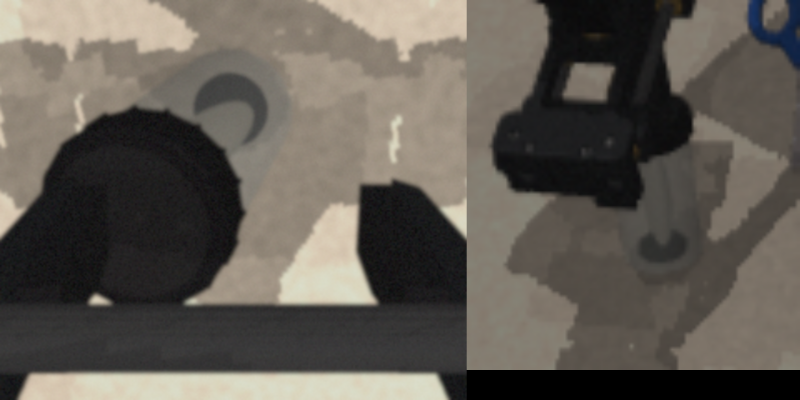

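The left fingertip is dragging the lid sideways. I'll hold the opening, move back the other way, then lift off.

Call:
arm_command(moves=[[[0,0.006,0],0],[[0,0.012,0],0],[[0,0.018,-0.001],0],[[0,0.022,-0.004],0],[[0,0.022,-0.012],0]], jaw=0.061)

```text
t: 3.58
tool_pos: [487.0, -357.0, 101.5]
orientation: [-3.139, -0.001, 1.388]
ft_force: [0.5, 0.5, 0.6]
grip_width: 60.9
grasp_force: 0.0
```

```bash
python3 -c "
from h import *
s=arm.state();print(s['tool_pos'],s['orientation'],s['grip_width'],s['grasp_force'],s['ft_force'],s['t'])
a=arm.camera('wrist')[:,:,::-1];b=arm.camera('scene')[:,:,::-1]
A=cv2.resize(a[180:420,180:460],(560,480));B=cv2.resize(b[180:280,130:220],(400,444))
M=np.zeros((480,960,3),np.uint8);M[:,:560]=A;M[:444,560:]=B;cv2.imwrite('pics/m3.png',cv2.resize(M,(800,400)))"
```

```text
[ 487.  -357.   101.5] [-3.1 -0.   1.4] 60.88331019953355 0.0 [0.5 0.5 0.6] 3.5833
```

View pics/m3.png

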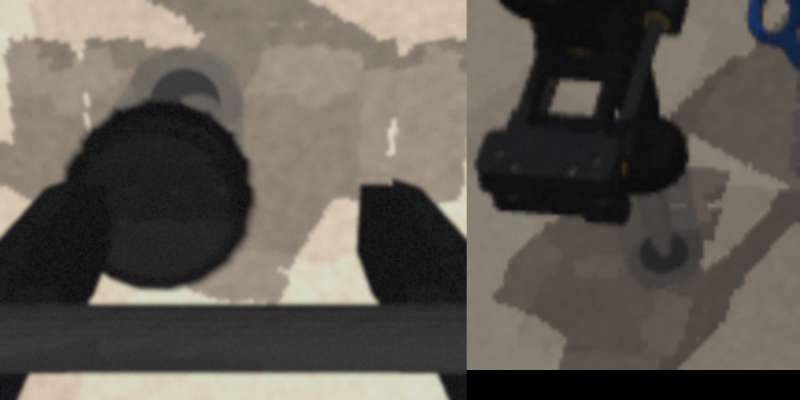

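The jar is upright again at about (276,297) and the fingers are free. In all the pictures the fingertip edge appears at depth 157 mm, which puts it at tool z ≈ -9. The contact height agrees: the tips met the 100 mm lid top at TCP z ≈ 93. So the fingertips really stand about 26 mm further back than stated, and I'll grasp 26 mm lower. First I'll rise and re-measure.

Call:
arm_command(moves=[[[0,0,-0.015],0],[[0,0,-0.045],0],[[0,0,-0.075],0],[[0,0,-0.088],0],[[0,0,-0.088],0]])

```text
t: 4.1
tool_pos: [489.1, -359.4, 195.0]
orientation: [3.135, 0.004, 1.388]
ft_force: [1.4, 0.5, 0.8]
grip_width: 60.8
grasp_force: 0.0
```

Call:
arm_command(moves=[[[0,-0.01,0],0],[[0,-0.02,0],0],[[0,-0.02,0],0],[[0,-0.02,0],0]], jaw=0.088)

```text
t: 4.43
tool_pos: [465.7, -353.1, 188.5]
orientation: [-3.138, -0.002, 1.387]
ft_force: [0.4, -0.1, -0.1]
grip_width: 85.3
grasp_force: 0.0
```

```bash
python3 -c "
from h import *
cv2.imwrite('pics/w_c3.png',arm.camera('wrist')[:,:,::-1])
p=lid('pics/w_c3.png',100,50);print(arm.state()['tool_pos'],go(p[0],p[1],64,1.393))"
```

```text
lid px [323.6 241.2] [ 286  200   76   80 4582] diam mm 49.35867818738966 want 50 pos [ 467.  -353.3   98. ]
[ 466.3 -353.4  189. ] ([0.0, 0.0009, 0.125], np.float64(-0.33))
```

Jar_c stands at (467,-353), midway between the fingers. Descending to TCP z = 64.

Call:
arm_command(moves=[[[0,0.001,0.03],-0.3],[[0,0.001,0.065],-0.3],[[0,0.001,0.095],-0.3],[[0,0.001,0.115],-0.3],[[0,0.001,0.125],-0.3]])

```text
t: 4.9
tool_pos: [466.3, -352.3, 61.4]
orientation: [-3.136, -0.003, 1.393]
ft_force: [-0.2, 0.8, 0.1]
grip_width: 87.7
grasp_force: 0.0
```

Call:
arm_command(moves=[[[0,0,0],0],[[0,0,0],0],[[0,0,0],0],[[0,0,0],0],[[0,0,0],0]], jaw=0.05)

```text
t: 5.32
tool_pos: [469.8, -355.3, 67.7]
orientation: [3.139, 0.002, 1.393]
ft_force: [0.4, -0.2, -0.4]
grip_width: 56.8
grasp_force: 0.0
```

Call:
arm_command(moves=[[[0,0,0],0],[[0,0,0],0]], jaw=0.03)

```text
t: 5.48
tool_pos: [469.3, -355.0, 67.2]
orientation: [3.14, 0.001, 1.393]
ft_force: [-1.2, 0.2, 4.0]
grip_width: 49.1
grasp_force: 30.0
```

Solid grasp: 49.1 mm opening, 30 N. Lift and carry to pad c (630, 5.5).

Call:
arm_command(moves=[[[0,0,-0.01],0],[[0,0,-0.03],0],[[0,0,-0.055],0],[[0.015,0.004,-0.07],0],[[0.045,0.011,-0.07],0]])

```text
t: 5.9
tool_pos: [489.3, -315.6, 140.9]
orientation: [3.134, 0.005, 1.39]
ft_force: [0.8, -0.3, -2.0]
grip_width: 48.6
grasp_force: 30.0
```

Call:
arm_command(moves=[[[0.036,0.009,0],0],[[0.074,0.018,0],0],[[0.112,0.028,0],0],[[0.15,0.037,0],0],[[0.188,0.046,0],0]])

```text
t: 6.32
tool_pos: [566.2, -133.3, 136.4]
orientation: [3.141, -0.0, 1.393]
ft_force: [0.0, 0.1, -2.0]
grip_width: 48.9
grasp_force: 30.0
```

Call:
arm_command(moves=[[[0.036,0.009,0],0],[[0.07,0.017,0],0],[[0.1,0.025,0],0],[[0.125,0.031,0],0],[[0.14,0.035,0],0]])

```text
t: 6.73
tool_pos: [625.8, -0.6, 136.2]
orientation: [3.141, -0.001, 1.395]
ft_force: [-0.2, -0.4, -1.1]
grip_width: 48.8
grasp_force: 30.0
```

```bash
python3 -c "
from h import *
s=arm.state();print(s['tool_pos'],s['orientation'],s['grip_width'],s['grasp_force'],go(630,5.5,90,1.393))"
```

```text
[625.8  -0.6 136.2] [ 3.1 -0.   1.4] 48.82669958867013 29.9998527020216 ([0.0067, 0.003, 0.0462], np.float64(0.12))
```

Call:
arm_command(moves=[[[0.006,0.003,0.01],0],[[0.006,0.003,0.02],0],[[0.006,0.003,0.03],0],[[0.006,0.003,0.036],0],[[0.006,0.003,0.04],0]])

```text
t: 7.15
tool_pos: [627.2, 0.5, 93.4]
orientation: [-3.138, 0.001, 1.391]
ft_force: [0.6, 0.0, -1.2]
grip_width: 48.8
grasp_force: 30.0
```

Call:
arm_command(moves=[[[0,0,0],0],[[0,0,0],0],[[0,0,0],0]])

```text
t: 7.4
tool_pos: [629.4, 1.2, 96.2]
orientation: [3.141, -0.0, 1.392]
ft_force: [-0.1, 0.4, -2.3]
grip_width: 49.1
grasp_force: 30.0
```

```bash
python3 -c "
from h import *
s=arm.state();print(s['tool_pos'],s['ft_force'],go(630,5.5,85.2,1.393))
cv2.imwrite('pics/w_cp.png',arm.camera('wrist')[:,:,::-1])"
```

```text
[629.4   1.2  96.2] [-0.1  0.4 -2.3] ([0.0043, -0.0002, 0.011], np.float64(-0.05))
```

View pics/w_cp.png

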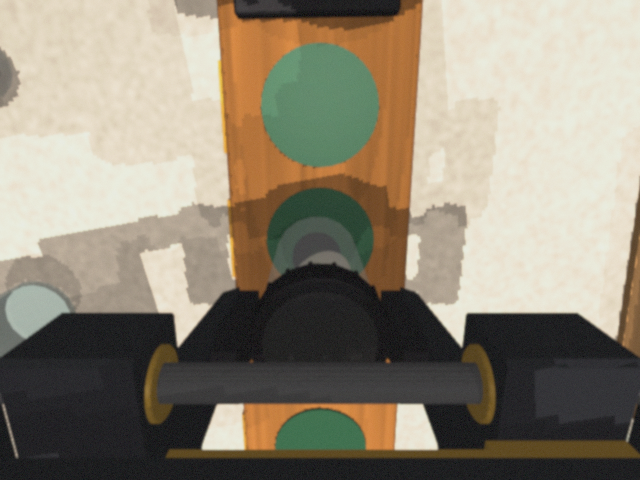

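The jar is over its pad: base circle around (318,245), pad centre column 320, so it's centred across the board with about 4 mm to go along it.

```bash
python3 -c "
from h import *
im=cv2.imread('pics/w_cp.png');h=cv2.cvtColor(im,cv2.COLOR_BGR2HSV)
g=(h[:,:,0]>40)&(h[:,:,0]<95)&(h[:,:,1]>60);g[170:]=0
for c,s in blobs(g,2000):print(c,s,cast('wrist',c,18))"
```

```text
[319.4 104.6] [  261    44   118   122 11167] [642.7  83.8  18. ]
```

Call:
arm_command(moves=[[[0.004,0,0.002],0],[[0.004,0,0.004],0],[[0.004,0,0.006],0],[[0.004,0,0.008],0],[[0.004,0,0.009],0]])

```text
t: 7.87
tool_pos: [629.6, 6.0, 86.4]
orientation: [-3.141, 0.0, 1.393]
ft_force: [-0.5, -0.2, -1.2]
grip_width: 49.1
grasp_force: 30.0
```

Call:
arm_command(moves=[[[0,0,0],0],[[0,0,0.001],0],[[0,0,0.002],0],[[0,0,0.002],0],[[0,0,0.002],0]])

```text
t: 8.28
tool_pos: [630.1, 5.8, 85.3]
orientation: [3.141, -0.0, 1.393]
ft_force: [-0.5, 0.2, 1.2]
grip_width: 49.1
grasp_force: 30.0
```

Contact with the pad (force turned upward). Release and leave for jar_b.

Call:
arm_command(moves=[[[0,0,0],0],[[0,0,0],0],[[0,0,0],0],[[0,0,0],0],[[0,0,0],0]], jaw=0.088)

```text
t: 8.7
tool_pos: [629.9, 5.8, 84.7]
orientation: [3.142, 0.0, 1.393]
ft_force: [0.1, 0.8, 0.0]
grip_width: 79.9
grasp_force: 0.0
```

Call:
arm_command(moves=[[[0,0,-0.015],0],[[0,0,-0.045],0],[[0,0,-0.075],0],[[0,0,-0.085],0],[[-0.02,-0.013,-0.085],0]])

```text
t: 9.12
tool_pos: [618.5, -9.8, 174.5]
orientation: [3.131, -0.003, 1.395]
ft_force: [-0.3, -0.0, 0.0]
grip_width: 87.9
grasp_force: 0.0
```

Call:
arm_command(moves=[[[-0.032,-0.021,0],0],[[-0.066,-0.044,0],0],[[-0.1,-0.067,0],0],[[-0.134,-0.09,0],0],[[-0.168,-0.113,0],0]])

```text
t: 9.53
tool_pos: [470.9, -157.7, 169.1]
orientation: [-3.141, 0.0, 1.394]
ft_force: [-0.5, 0.1, 0.8]
grip_width: 88.1
grasp_force: 0.0
```

Call:
arm_command(moves=[[[-0.02,-0.013,0],0],[[-0.03,-0.02,0],0],[[-0.03,-0.02,0],0],[[-0.03,-0.02,0],0]])

```text
t: 9.87
tool_pos: [447.9, -182.9, 169.7]
orientation: [3.141, -0.001, 1.391]
ft_force: [-0.2, 0.3, 0.4]
grip_width: 88.1
grasp_force: 0.0
```

```bash
python3 -c "
from h import *
s=arm.state();print(s['tool_pos'],s['orientation'])
cv2.imwrite('pics/w_b.png',arm.camera('wrist')[:,:,::-1])
p=lid('pics/w_b.png',80,43);print(go(p[0],p[1],44,1.393))"
```

```text
[ 447.9 -182.9  169.7] [ 3.1 -0.   1.4]
lid px [320.4 239.4] [ 288  205   66   68 3342] diam mm 42.94497334789413 want 43 pos [ 447.5 -181.1   78. ]
([0.0011, -0.0013, 0.1258], np.float64(-0.02))
```

Diameter 42.9 matches jar_b. Descend and grasp.

Call:
arm_command(moves=[[[0.001,-0.001,0.03],0],[[0.001,-0.001,0.065],0],[[0.001,-0.001,0.095],0],[[0.001,-0.001,0.115],0],[[0.001,-0.001,0.125],0]])

```text
t: 10.33
tool_pos: [445.8, -179.4, 41.5]
orientation: [-3.137, -0.002, 1.395]
ft_force: [-0.4, 0.3, 0.9]
grip_width: 88.1
grasp_force: 0.0
```

Call:
arm_command(moves=[[[0,0,0],0],[[0,0,0],0],[[0,0,0],0],[[0,0,0],0],[[0,0,0],0]], jaw=0.045)

```text
t: 10.75
tool_pos: [448.3, -182.3, 46.4]
orientation: [3.138, 0.001, 1.393]
ft_force: [0.8, -0.2, -0.2]
grip_width: 57.1
grasp_force: 0.0
```

Call:
arm_command(moves=[[[0,0,0],0],[[0,0,0],0],[[0,0,0],0]], jaw=0.025)

```text
t: 11.0
tool_pos: [447.4, -182.1, 45.6]
orientation: [3.14, 0.0, 1.393]
ft_force: [0.7, 0.1, 3.1]
grip_width: 41.7
grasp_force: 30.0
```

Call:
arm_command(moves=[[[0,0,-0.01],0],[[0,0,-0.03],0],[[0,0,-0.055],0],[[0.01,0.01,-0.06],0],[[0.03,0.031,-0.06],0]])

```text
t: 11.42
tool_pos: [482.7, -159.1, 107.7]
orientation: [3.139, 0.002, 1.39]
ft_force: [0.0, -0.5, -1.2]
grip_width: 41.3
grasp_force: 30.0
```

Call:
arm_command(moves=[[[0.025,0.026,0],0],[[0.05,0.053,0],0],[[0.075,0.079,0],0],[[0.095,0.1,0],0],[[0.109,0.115,0],0]])

```text
t: 11.83
tool_pos: [617.1, -69.0, 105.4]
orientation: [3.141, -0.0, 1.394]
ft_force: [0.2, 0.0, -1.2]
grip_width: 41.9
grasp_force: 30.0
```

Call:
arm_command(moves=[[[0,0,0],0],[[0,0,0.01],0],[[0,0,0.02],0],[[0,0,0.03],0],[[0,0,0.03],0]])

```text
t: 12.25
tool_pos: [611.2, -71.1, 71.1]
orientation: [-3.135, 0.0, 1.392]
ft_force: [-1.8, -0.6, -2.1]
grip_width: 41.9
grasp_force: 30.0
```

```bash
python3 -c "
from h import *
s=arm.state();print(s['tool_pos'],s['orientation'],s['grip_width'],s['grasp_force'],go(616,-71.3,63.6,1.393))"
```

```text
[611.2 -71.1  71.1] [-3.1  0.   1.4] 41.851541935791566 30.002482384443283 ([0.0007, 0.0048, 0.0074], np.float64(-0.07))
```

Call:
arm_command(moves=[[[0,0.002,0],0],[[0,0.002,0],0],[[0,0.002,0.001],0],[[0,0.002,0.002],0],[[0,0.002,0.003],0]])

```text
t: 12.67
tool_pos: [617.4, -71.3, 72.3]
orientation: [3.141, -0.0, 1.393]
ft_force: [0.6, -0.7, -1.3]
grip_width: 41.7
grasp_force: 30.0
```

```bash
python3 -c "
from h import *
s=arm.state();print(s['tool_pos'],s['orientation'],s['ft_force'],go(616,-71.3,63.6,1.393))"
```

```text
[617.4 -71.3  72.3] [ 3.1 -0.   1.4] [ 0.6 -0.7 -1.3] ([-0.0003, -0.0014, 0.0087], np.float64(-0.01))
```

Call:
arm_command(moves=[[[0,-0.001,0.002],0],[[0,-0.001,0.004],0],[[0,-0.001,0.006],0],[[0,-0.001,0.007],0],[[0,-0.001,0.008],0]])

```text
t: 13.08
tool_pos: [616.0, -70.8, 63.6]
orientation: [-3.141, -0.0, 1.393]
ft_force: [-0.5, -0.5, 4.7]
grip_width: 41.3
grasp_force: 30.0
```

Call:
arm_command(moves=[[[0,0,0],0],[[0,0,0.001],0],[[0,0,0.002],0],[[0,0,0.002],0]])

```text
t: 13.42
tool_pos: [616.6, -71.0, 63.5]
orientation: [3.141, -0.0, 1.393]
ft_force: [-1.5, 0.0, 8.1]
grip_width: 41.7
grasp_force: 29.9
```

Jar_b is down. Release, then on to jar_a at (455,137).

Call:
arm_command(moves=[[[0,0,-0.001],0],[[0,0,-0.001],0],[[0,0,-0.001],0],[[0,0,-0.001],0],[[0,0,-0.001],0]], jaw=0.088)

```text
t: 13.83
tool_pos: [615.9, -70.9, 62.5]
orientation: [-3.141, 0.0, 1.393]
ft_force: [0.6, 0.4, 0.1]
grip_width: 72.9
grasp_force: 0.0
```

Call:
arm_command(moves=[[[0,0,-0.015],0],[[0,0,-0.05],0],[[0,0,-0.08],0],[[0,0,-0.09],0],[[0.013,-0.015,-0.09],0]])

```text
t: 14.25
tool_pos: [608.3, -57.7, 157.4]
orientation: [3.131, 0.001, 1.391]
ft_force: [0.7, 1.3, 1.1]
grip_width: 87.8
grasp_force: 0.0
```

Call:
arm_command(moves=[[[0.024,-0.027,0],0],[[0.05,-0.056,0],0],[[0.076,-0.085,0],0],[[0.102,-0.114,0],0],[[0.128,-0.143,0],0]])

```text
t: 14.67
tool_pos: [483.8, 96.7, 152.0]
orientation: [-3.141, 0.0, 1.392]
ft_force: [-0.0, 0.3, 1.0]
grip_width: 87.9
grasp_force: 0.0
```

Call:
arm_command(moves=[[[0.02,-0.022,0],0],[[0.035,-0.038,0],0],[[0.035,-0.038,0],0],[[0.035,-0.038,0],0],[[0.035,-0.038,0],0]])

```text
t: 15.08
tool_pos: [454.6, 136.7, 152.6]
orientation: [3.141, 0.0, 1.394]
ft_force: [0.6, -0.4, -0.6]
grip_width: 88.0
grasp_force: 0.0
```

```bash
python3 -c "
from h import *
s=arm.state();print(s['tool_pos'],s['orientation'])
cv2.imwrite('pics/w_a.png',arm.camera('wrist')[:,:,::-1])
p=lid('pics/w_a.png',60,36);print(go(p[0],p[1],24,1.393))"
```

```text
[454.6 136.7 152.6] [3.1 0.  1.4]
lid px [319.1 235.2] [ 292  207   55   56 2332] diam mm 36.09575118670017 want 36 pos [453.4 139.8  58. ]
([0.0031, -0.0021, 0.1287], np.float64(-0.03))
```

Call:
arm_command(moves=[[[0.002,-0.001,0.03],0],[[0.002,-0.001,0.065],0],[[0.002,-0.001,0.095],0],[[0.002,-0.001,0.115],0],[[0.002,-0.001,0.127],0]])

```text
t: 15.55
tool_pos: [452.3, 137.4, 22.7]
orientation: [-3.138, 0.002, 1.391]
ft_force: [0.3, -1.0, -0.2]
grip_width: 88.0
grasp_force: 0.0
```

Call:
arm_command(moves=[[[0,0,0],0],[[0,0,0],0],[[0,0,0],0],[[0,0,0],0],[[0,0,0],0]], jaw=0.04)

```text
t: 15.97
tool_pos: [455.1, 139.2, 27.2]
orientation: [3.139, -0.001, 1.393]
ft_force: [0.6, -0.0, -0.4]
grip_width: 56.7
grasp_force: 0.0
```

Call:
arm_command(moves=[[[0,0,0],0],[[0,0,0],0],[[0,0,0],0],[[0,0,0],0]], jaw=0.02)

```text
t: 16.3
tool_pos: [454.0, 139.3, 26.2]
orientation: [3.141, -0.0, 1.393]
ft_force: [-0.0, 0.4, 2.3]
grip_width: 34.8
grasp_force: 30.0
```

Call:
arm_command(moves=[[[0,0,-0.012],0],[[0,0,-0.045],0],[[0,0,-0.085],0],[[0,0,-0.12],0],[[0,0,-0.132],0]])

```text
t: 16.72
tool_pos: [456.7, 140.0, 163.4]
orientation: [3.134, -0.004, 1.393]
ft_force: [2.0, 0.5, 0.3]
grip_width: 34.8
grasp_force: 30.0
```

Call:
arm_command(moves=[[[-0.015,0.0115,0],0],[[-0.043,0.033,0],0],[[-0.073,0.056,0],0],[[-0.103,0.079,0],0],[[-0.133,0.102,0],0]])

```text
t: 17.13
tool_pos: [530.4, -11.1, 157.0]
orientation: [-3.141, 0.0, 1.394]
ft_force: [1.6, 1.0, -1.0]
grip_width: 34.8
grasp_force: 30.0
```

Call:
arm_command(moves=[[[-0.03,0.023,0],0],[[-0.06,0.046,0],0],[[-0.088,0.067,0],0],[[-0.11,0.085,0],0],[[-0.123,0.094,0],0]])

```text
t: 17.55
tool_pos: [602.1, -150.3, 156.7]
orientation: [-3.141, 0.001, 1.391]
ft_force: [-0.6, 1.2, -0.9]
grip_width: 34.4
grasp_force: 30.0
```

Call:
arm_command(moves=[[[0,0,0],0],[[0,0,0.02],0],[[0,0,0.05],0],[[0,0,0.08],0],[[0,0,0.095],0]])

```text
t: 17.97
tool_pos: [597.7, -145.1, 58.6]
orientation: [-3.135, -0.001, 1.394]
ft_force: [-1.6, -0.0, -1.2]
grip_width: 34.6
grasp_force: 30.0
```

Call:
arm_command(moves=[[[0,0,0],0],[[0,0,0],0],[[0,0,0],0],[[0,0,0],0]])

```text
t: 18.3
tool_pos: [602.7, -147.3, 64.9]
orientation: [3.138, 0.0, 1.394]
ft_force: [-0.3, 0.1, -0.0]
grip_width: 34.7
grasp_force: 30.0
```

```bash
python3 -c "
from h import *
s=arm.state();print(s['tool_pos'],s['orientation'],s['ft_force'],go(602,-148,44.2,1.393))"
```

```text
[ 602.7 -147.3   64.9] [3.1 0.  1.4] [-0.3  0.1 -0. ] ([-0.0008, -0.0007, 0.0207], np.float64(0.03))
```

Call:
arm_command(moves=[[[-0.001,0,0.003],0],[[-0.001,0,0.007],0],[[-0.001,0,0.011],0],[[-0.001,0,0.013],0],[[-0.001,0,0.014],0]])

```text
t: 18.72
tool_pos: [600.7, -148.4, 48.2]
orientation: [-3.141, -0.0, 1.393]
ft_force: [-0.0, 0.5, -0.9]
grip_width: 34.5
grasp_force: 30.0
```

Call:
arm_command(moves=[[[0,0,0],0],[[0,0,0],0],[[0,0,0.001],0],[[0,0,0.002],0],[[0,0,0.003],0]])

```text
t: 19.13
tool_pos: [601.2, -148.5, 45.8]
orientation: [3.141, 0.0, 1.393]
ft_force: [-1.0, 0.6, 0.0]
grip_width: 34.9
grasp_force: 30.0
```

Call:
arm_command(moves=[[[0,0,0.001],0],[[0,0,0.002],0],[[0,0,0.002],0],[[0,0,0.002],0]])

```text
t: 19.47
tool_pos: [601.3, -148.5, 44.2]
orientation: [3.141, 0.0, 1.393]
ft_force: [-1.5, 0.8, 2.9]
grip_width: 34.7
grasp_force: 30.0
```

Jar_a is in contact. Release, rise, and go to jar_d.

Call:
arm_command(moves=[[[0,0,-0.001],0],[[0,0,-0.001],0],[[0,0,-0.001],0],[[0,0,-0.001],0],[[0,0,-0.001],0]], jaw=0.088)

```text
t: 19.88
tool_pos: [601.0, -148.4, 44.6]
orientation: [-3.141, -0.0, 1.393]
ft_force: [-0.6, 0.3, -0.2]
grip_width: 66.1
grasp_force: 0.0
```

Call:
arm_command(moves=[[[0,0,-0.015],0],[[0,0,-0.05],0],[[0,0,-0.088],0],[[0,0,-0.125],0],[[0,0,-0.155],0]])

```text
t: 20.3
tool_pos: [601.7, -148.7, 202.7]
orientation: [3.139, 0.0, 1.393]
ft_force: [0.7, 0.1, -0.1]
grip_width: 88.1
grasp_force: 0.0
```

Call:
arm_command(moves=[[[0.03,-0.0117,-0.002],0],[[0.067,-0.026,-0.004],0],[[0.104,-0.0404,-0.006],0],[[0.141,-0.0548,-0.008],0],[[0.178,-0.0692,-0.01],0]])

```text
t: 20.72
tool_pos: [563.9, 40.4, 210.0]
orientation: [3.141, -0.0, 1.392]
ft_force: [-0.1, 0.8, 0.1]
grip_width: 88.0
grasp_force: 0.0
```

Call:
arm_command(moves=[[[0.037,-0.0144,0],0],[[0.074,-0.0288,0],0],[[0.111,-0.0432,0],0],[[0.148,-0.0576,0],0],[[0.185,-0.072,0],0]])

```text
t: 21.13
tool_pos: [525.6, 235.5, 209.9]
orientation: [3.141, -0.0, 1.393]
ft_force: [0.1, 0.3, 0.1]
grip_width: 88.3
grasp_force: 0.0
```

Call:
arm_command(moves=[[[0.037,-0.0144,0],0],[[0.074,-0.0288,0],0],[[0.105,-0.0408,0],0],[[0.122,-0.0475,0],0],[[0.122,-0.0475,0],0]])

```text
t: 21.55
tool_pos: [499.9, 366.0, 209.6]
orientation: [-3.141, -0.001, 1.397]
ft_force: [0.8, -1.0, 0.3]
grip_width: 87.9
grasp_force: 0.0
```

Call:
arm_command(moves=[[[0,0,0],0],[[0,0,0],0],[[0,0,0],0]])

```text
t: 21.8
tool_pos: [501.5, 361.0, 209.7]
orientation: [-3.142, 0.001, 1.392]
ft_force: [0.2, -0.2, 0.0]
grip_width: 88.0
grasp_force: 0.0
```

```bash
python3 -c "
from h import *
s=arm.state();print(s['tool_pos'],s['orientation'])
cv2.imwrite('pics/w_d.png',arm.camera('wrist')[:,:,::-1])
p=lid('pics/w_d.png',120,57);print(go(p[0],p[1],84,1.393))"
```

```text
[501.5 361.  209.7] [-3.1  0.   1.4]
lid px [316.8 225.5] [ 274  181   87   88 5869] diam mm 56.07035638204026 want 57 pos [499.9 371.7 118. ]
([0.0104, -0.0035, 0.1258], np.float64(-0.09))
```

View pics/w_d.png

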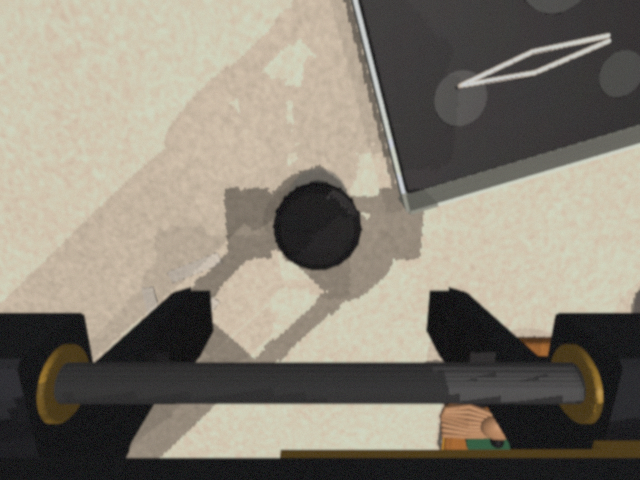

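Lid of jar_d at (317,225). The tray corner near (408,208) is low, well under the fingertip height of 93 mm. Align, descend and grasp.

Call:
arm_command(moves=[[[0.01,-0.003,0.01],0],[[0.01,-0.003,0.04],0],[[0.01,-0.003,0.075],0],[[0.01,-0.003,0.105],0],[[0.01,-0.003,0.124],0]])

```text
t: 22.27
tool_pos: [498.1, 371.0, 81.5]
orientation: [-3.138, 0.003, 1.392]
ft_force: [0.8, -0.3, -0.6]
grip_width: 88.0
grasp_force: 0.0
```

Call:
arm_command(moves=[[[0,0,0],0],[[0,0,0],0],[[0,0,0],0],[[0,0,0],0]], jaw=0.06)

```text
t: 22.6
tool_pos: [501.6, 373.6, 88.1]
orientation: [3.139, -0.003, 1.393]
ft_force: [0.5, 1.0, 0.3]
grip_width: 63.5
grasp_force: 0.0
```

Call:
arm_command(moves=[[[0,0,0],0],[[0,0,0],0],[[0,0,0],0]], jaw=0.04)

```text
t: 22.85
tool_pos: [501.5, 373.5, 88.1]
orientation: [3.138, -0.003, 1.393]
ft_force: [-0.0, 0.3, 5.5]
grip_width: 56.3
grasp_force: 30.0
```

Call:
arm_command(moves=[[[0,0,-0.012],0],[[0,0,-0.04],0],[[0,0,-0.075],0],[[0,0,-0.105],0],[[0,0,-0.118],0]])

```text
t: 23.27
tool_pos: [501.5, 373.8, 209.2]
orientation: [3.137, -0.005, 1.393]
ft_force: [-0.8, 0.6, -1.0]
grip_width: 56.2
grasp_force: 30.0
```

Call:
arm_command(moves=[[[-0.015,0.011,0],0],[[-0.043,0.031,0],0],[[-0.073,0.053,0],0],[[-0.103,0.075,0],0],[[-0.133,0.097,0],0]])

```text
t: 23.68
tool_pos: [571.4, 223.1, 203.0]
orientation: [-3.14, 0.001, 1.394]
ft_force: [0.6, 0.7, -1.6]
grip_width: 55.9
grasp_force: 30.0
```

Call:
arm_command(moves=[[[-0.03,0.022,0],0],[[-0.06,0.044,0],0],[[-0.09,0.066,0],0],[[-0.116,0.084,0],0],[[-0.13,0.094,0],0]])

```text
t: 24.1
tool_pos: [641.8, 76.2, 202.7]
orientation: [-3.14, 0.002, 1.391]
ft_force: [0.5, 0.7, -2.0]
grip_width: 56.2
grasp_force: 30.0
```

Call:
arm_command(moves=[[[0,0,0],0],[[0,0,0],0],[[0,0,0],0]])

```text
t: 24.35
tool_pos: [640.6, 80.5, 203.0]
orientation: [-3.14, -0.0, 1.393]
ft_force: [-1.1, -1.0, -1.4]
grip_width: 56.0
grasp_force: 30.0
```

```bash
python3 -c "
from h import *
s=arm.state();print(s['tool_pos'],s['orientation'],s['grip_width'],s['ft_force'],go(643,81.5,105.5,1.393))
cv2.imwrite('pics/w_dp.png',arm.camera('wrist')[:,:,::-1])"
```

```text
[640.6  80.5 203. ] [-3.1 -0.   1.4] 55.96834398317431 [-1.1 -1.  -1.4] ([0.0014, 0.0024, 0.0975], np.float64(-0.01))
```

View pics/w_dp.png

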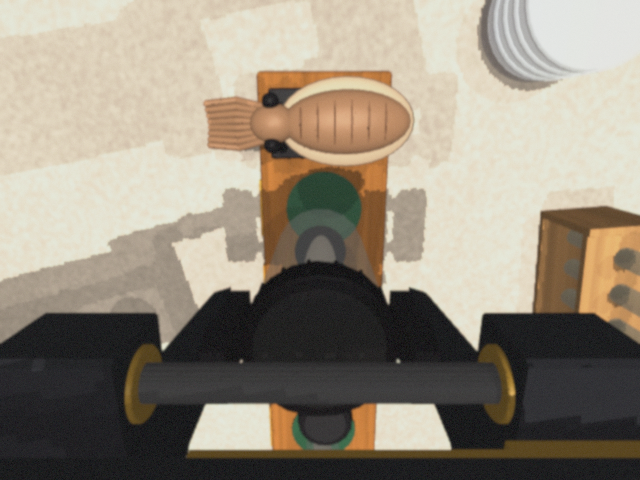

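The model's near edge at row 165 lies about 42 mm from the pad centre, against a lid radius of 28.5, so there is room. Jar_c is visible at (325,425) on its pad. Lowering jar_d.

Call:
arm_command(moves=[[[0.001,0.002,0.01],0],[[0.001,0.002,0.03],0],[[0.001,0.002,0.052],0],[[0.001,0.002,0.07],0],[[0.001,0.002,0.08],0]])

```text
t: 24.82
tool_pos: [641.3, 81.8, 120.3]
orientation: [-3.137, 0.001, 1.395]
ft_force: [-0.4, -0.6, -2.2]
grip_width: 56.0
grasp_force: 30.0
```

Call:
arm_command(moves=[[[0,0,0],0],[[0,0,0],0],[[0,0,0],0],[[0,0,0],0]])

```text
t: 25.15
tool_pos: [644.9, 80.9, 125.6]
orientation: [3.139, -0.001, 1.393]
ft_force: [-0.6, 0.4, -1.1]
grip_width: 55.8
grasp_force: 30.0
```

```bash
python3 -c "
from h import *
s=arm.state();print(s['tool_pos'],s['orientation'],s['ft_force'],go(643.2,82,105.5,1.393))"
```

```text
[644.9  80.9 125.6] [ 3.1 -0.   1.4] [-0.6  0.4 -1.1] ([0.0007, -0.0019, 0.0201], np.float64(0.02))
```

Call:
arm_command(moves=[[[0,-0.001,0.003],0],[[0,-0.001,0.006],0],[[0,-0.001,0.009],0],[[0,-0.001,0.012],0],[[0,-0.001,0.014],0]])

```text
t: 25.57
tool_pos: [642.3, 80.6, 109.2]
orientation: [-3.141, 0.0, 1.393]
ft_force: [0.8, 0.3, -1.4]
grip_width: 56.0
grasp_force: 30.0
```

Call:
arm_command(moves=[[[0,0,0],0],[[0,0,0],0],[[0,0,0.001],0],[[0,0,0.002],0],[[0,0,0.003],0]])

```text
t: 25.98
tool_pos: [642.8, 80.8, 106.9]
orientation: [3.141, -0.0, 1.393]
ft_force: [0.4, -0.4, -1.9]
grip_width: 55.8
grasp_force: 30.0
```

Call:
arm_command(moves=[[[0,0,0.001],0],[[0,0,0.002],0],[[0,0,0.002],0],[[0,0,0.003],0],[[0,0,0.003],0]])

```text
t: 26.4
tool_pos: [643.0, 80.6, 106.0]
orientation: [3.141, 0.0, 1.393]
ft_force: [-3.8, -0.6, 8.9]
grip_width: 56.2
grasp_force: 30.0
```

Contact with the pad. Release and rise.

Call:
arm_command(moves=[[[0,0,-0.002],0],[[0,0,-0.002],0],[[0,0,-0.002],0],[[0,0,-0.002],0],[[0,0,-0.002],0]], jaw=0.088)

```text
t: 26.82
tool_pos: [642.5, 80.8, 105.4]
orientation: [-3.141, 0.0, 1.393]
ft_force: [0.0, -0.5, 0.0]
grip_width: 86.7
grasp_force: 0.0
```

Call:
arm_command(moves=[[[0,0,-0.01],0],[[0,0,-0.035],0],[[0,0,-0.07],0],[[0,0,-0.105],0],[[0,0,-0.14],0]])

```text
t: 27.23
tool_pos: [642.2, 80.8, 247.5]
orientation: [-3.141, 0.0, 1.393]
ft_force: [0.4, 0.0, 0.4]
grip_width: 88.2
grasp_force: 0.0
```

Call:
arm_command(moves=[[[0,-0.03,0],0],[[0,-0.07,0],0],[[0,-0.11,0],0],[[0,-0.15,0],0],[[0,-0.18,0],0]])

```text
t: 27.65
tool_pos: [462.7, 112.9, 246.2]
orientation: [-3.141, -0.0, 1.393]
ft_force: [0.5, 0.4, 0.5]
grip_width: 88.0
grasp_force: 0.0
```

Call:
arm_command(moves=[[[0,0,0],0],[[0,0,0],0],[[0,0,0],0],[[0,0,0],0],[[0,0,0],0]])

```text
t: 28.07
tool_pos: [466.7, 112.4, 246.1]
orientation: [3.141, -0.0, 1.392]
ft_force: [0.6, -0.7, -0.2]
grip_width: 88.3
grasp_force: 0.0
```

```bash
python3 - <<'E'
from h import *
s=arm.state();print(s['tool_pos'],s['t'],s['grip_width'])
i=arm.camera('scene')[:,:,::-1];cv2.imwrite('pics/s_end0.png',i)
cv2.imwrite('pics/s_end.png',cv2.resize(i[150:390,180:500],None,fx=2.5,fy=2.5))
dk=i.max(2)<60;dk[:200]=0;dk[330:]=0
B=dict(a=(602,-148,60),b=(616,-71.3,80),c=(630,5.5,100),d=(643.4,82.5,120))
for c,s in blobs(dk,100):
    print(c,s,[(k,cast('scene',c,18+h-6)-[x+1.5,y,0]) for k,(x,y,h) in B.items() if np.linalg.norm((cast('scene',c,12+h)-[x,y,12+h])[:2])<35])
E
```

```text
[466.7 112.4 246.1] 28.0667 88.27917736354635
[609.6 235.5] [579 226  61  20 272] []
[585.5 289.4] [ 520  238  120   92 7079] []
[396.  264.9] [381 251  31  29 700] [('d', array([ -0.3,  -6. , 132. ]))]
[356.2 282.5] [ 340  255   32   54 1134] []
[529.8 294.7] [510 255  43  75 632] []
[317.3 284.8] [302 262  32  44 958] [('b', array([31.6, -3.8, 92. ]))]
[279.6 285.5] [265 266  32  37 828] [('a', array([27. , -0.1, 72. ]))]
[381.4 312.8] [ 223  277  225   51 1152] []
[243.6 287.7] [235 278  19  18 133] []
[391.7 299. ] [373 286  36  25 592] []
[575.3 304.5] [566 288  20  35 109] []
[121.4 320.6] [107 312  28  18 281] []
```

View pics/s_end.png

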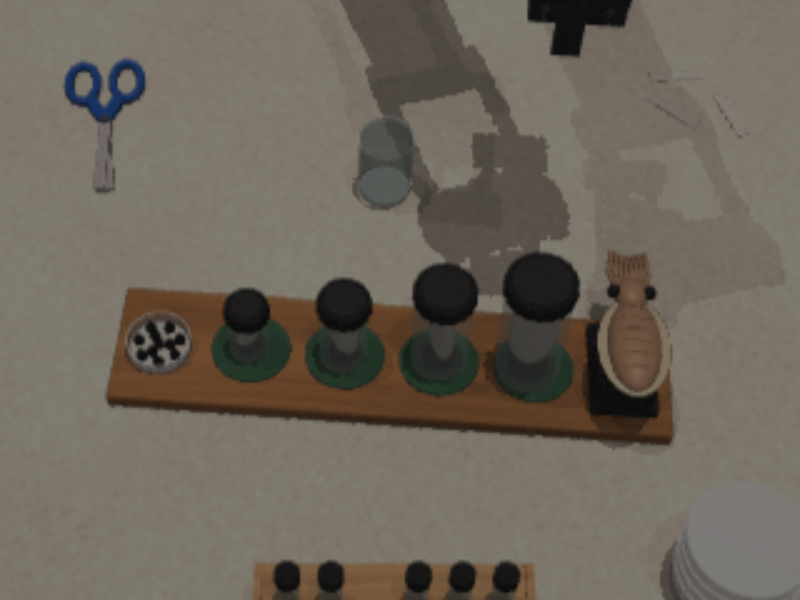

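All four jars stand upright on their pads in the right order (a–d from the eggs to the model), estimated within about 6 mm of the pad centres. The bystanders look undisturbed and the gripper is clear. Handing in.

```bash
python3 -c "
from cell import arm;print(arm.finish_job())"
```

```text
the job is handed in; nothing more can be done
None
```

The four jars stand upright on their pads in size order from eggs to model, an estimated 6 mm or less off centre, and the job is handed in at about 28 s (no verdict returned); my first grasp leaned jar_c briefly by roughly 0.25 rad, because the fingertips stand about 26 mm further back than stated, and it was righted and regrasped.

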